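# Line up the sample bottles by size on the display stave

### The arm

A 6-joint arm with a two-finger parallel gripper is mounted at the origin on the work surface. World frame = base frame: x ahead of the robot, y to its left, z up, the work surface at z = 0. Lengths are in m, angles in rad, forces in N, time in s.
With the tool pointing down it reaches from about 0.375 to 0.9 m from the base axis. Payload 3.1 kg.
Tool frame: the origin (TCP) lies between the finger pads; the fingertips stand 22 mm ahead of it and the grasp point (between the pads) lies 3 mm ahead of it; z points along the fingers, y is the direction in which the jaws open and shut (so a half turn about z gives the same grasp; the last joint's range is limited). The gripper opens to 87 mm and grips with 3 to 60 N. Pads are 19 mm wide; open, the fingers measure 117 mm over their backs; the gripper's body (75 mm by 190 mm) begins 51 mm behind the grasp point.
Start: joints at [-1.522, 0.527, 1.433, -0, 1.181, -0.178], TCP at [0.141, -0.609, 0.245] pointing down, gripper open.
Joint ranges: [-3.08, 3.08], [-0.75, 2.2], [0.22, 2.44], [-1.43, 4.57], [0, 2.65], [-2.85, 2.85]. Speed limits (rad/s): [2.79, 2.79, 3.14, 3.14, 3.14, 3.14].

### API

Orientations are given as a unit quaternion [x, y, z, w].
In Python, from rig import get_obs, camera, get_calibration, hand_in, search_frame gives the robot as it stands.
- The arm moves only by the shell command python3 -m jog 'ROWS' [FORCE]. ROWS is JSON, a list of rows, each an object with "grip": the closure in counts, from 0 (fully open) to 255 (shut); "travel": the shift along the world's x, y, z in cm, a list of three; "twist": the turn about the world's z in degrees. A call has 1 to 8 rows; each row shifts and turns the commanded pose from where the row before left it; what a row does not reach is not made up. A row lasts 1/10 s, in which the tool goes at most 50 mm and 8.59 degrees, less where a joint would pass 70% of its speed; a pose out of reach is approached as far as the arm can. A call is refused whole if a number of a shift passes 5 or a number of a turn 8.59, either way. A call with a gripper value outside its range is refused whole. The fingers move at their own pace and stop on an object; FORCE is the grip in N (left out, the last holds). Time passes only in rows, so rows that do not move let the fingers close. It gives the time, the measured TCP pose, the force and the opening at its end, in the units of the state.
- get_obs(): the state, without advancing time (a new reading comes with each control period).
- camera(name): name is "scene" or "top" or "wrist"; returns the picture (420x560x3 uint8, red, green, blue); there is no depth.
- get_calibration(name): a dict with "fx", "fy", "cx", "cy" (pixels), "R" (3x3) and "t" (3): a world point X has camera coordinates R X + t; the wrist camera has in their place "T_tool_cam" (4x4, takes a point from camera to tool coordinates, whose origin is the TCP and whose axes are the flange's). Camera axes: x right, y down, z forward; pixel columns grow to the right and rows downward; lengths in m; the calibration is good to about 2 mm. A picture is of the moment at which its call begins: read the wrist's pose just before it. get_calibration takes no time and is no camera call.
- hand_in(): hands the job in, once; it reports no verdict.
Trained networks look in the newest picture that a camera, given by its name, has taken for a name from the list of things; names that differ only in an ending like _2 or _b are one class to them, and where a whole thing is asked for, a point or a joint stands for the part that bears it (a point fixed in the world has none). Each returns a list of dicts, best first, with "p" (0 to 1); they miss things now and then, are a little off and sometimes report something else, mostly with a low value. They report only what shows in the picture. A call takes as long as a camera call.
- search_frame(target, camera): "at" ([x, y, z] in m, in world coordinates, good to about 4 mm: the middle of the surface that is visible of it).
The state is a dict: "time": time; "q": joint angles; "joint_velocities": joint speeds; "joint_torque": joint torques, N m; "position": TCP position; "tool_rot": TCP orientation; "ft_force": force on the tool from outside, world axes, zero at the start; "moment": the same for the moment, N m; "grip_width": finger opening in m.
Only numpy, scipy, OpenCV 4.12 (cv2) and the standard library are available. Lean on these libraries where they do the work, as an engineer would, in place of code of your own. Each camera call takes 0.05 s, during which the arm holds its last target. There are 200 camera calls.

### The job

Line up the four sample bottles on the oak display stave in order of size, one upright in the middle of each cork coaster: the biggest goes on the coaster next to the little cask, and they step down to the smallest at the other end. They are glass, so set each one down gently and don't knock any over, and leave the tasting glass where it stands.

Things in the scene. Friction and masses are not known exactly. Their poses are not given: they have to be found in the camera images.
- bottle_350_mid (a point): The largest of four like amber glass bottles with paper labels: body 66 mm in diameter, 172 mm tall in all, about 0.60 kg, loose, upright on the counter (z = 0). This point: on its axis, 86 mm above its base; z is its axis, up. The tight black screw cap on top (28 mm across, 22 mm high) can be gripped to lift it; below it a 24 mm neck, 14 mm high, down to the shoulder, 136 mm above the base.
- bottle_200_mid (a point): The second largest of four like amber glass bottles with paper labels: body 56 mm in diameter, 146 mm tall in all, about 0.37 kg, loose, upright on the counter (z = 0). This point: on its axis, 73 mm above its base; z is its axis, up. The tight black screw cap on top (28 mm across, 22 mm high) can be gripped to lift it; below it a 24 mm neck, 14 mm high, down to the shoulder, 110 mm above the base.
- bottle_100_mid (a point): The second smallest of four like amber glass bottles with paper labels: body 46 mm in diameter, 117 mm tall in all, about 0.20 kg, loose, upright on the counter (z = 0). This point: on its axis, 58.5 mm above its base; z is its axis, up. The tight black screw cap on top (28 mm across, 22 mm high) can be gripped to lift it; below it a 24 mm neck, 14 mm high, down to the shoulder, 81 mm above the base.
- bottle_50_mid (a point): The smallest of four like amber glass bottles with paper labels: body 38 mm in diameter, 98 mm tall in all, about 0.11 kg, loose, upright on the counter (z = 0). This point: on its axis, 49 mm above its base; z is its axis, up. The tight black screw cap on top (28 mm across, 22 mm high) can be gripped to lift it; below it a 24 mm neck, 14 mm high, down to the shoulder, 62 mm above the base.
- coaster_1: Coaster 1 of 4, counted from the robot's right to its left: like round cork coasters, 80 mm across, 5 mm thick, fixed in a row about 90 mm apart on the display stave (dark oak board 105 x 400 mm, 20 mm thick, fixed). Origin: centre of its underside, 20 mm above the counter; its top is 5 mm higher. y along the row towards coaster 4, x across it, away from the robot.
- coaster_2: Coaster 2 of 4, counted from the robot's right to its left: like round cork coasters, 80 mm across, 5 mm thick, fixed in a row about 90 mm apart on the display stave (dark oak board 105 x 400 mm, 20 mm thick, fixed). Origin: centre of its underside, 20 mm above the counter; its top is 5 mm higher. y along the row towards coaster 4, x across it, away from the robot.
- coaster_3: Coaster 3 of 4, counted from the robot's right to its left: like round cork coasters, 80 mm across, 5 mm thick, fixed in a row about 90 mm apart on the display stave (dark oak board 105 x 400 mm, 20 mm thick, fixed). Origin: centre of its underside, 20 mm above the counter; its top is 5 mm higher. y along the row towards coaster 4, x across it, away from the robot.
- coaster_4: Coaster 4 of 4, counted from the robot's right to its left: like round cork coasters, 80 mm across, 5 mm thick, fixed in a row about 90 mm apart on the display stave (dark oak board 105 x 400 mm, 20 mm thick, fixed). Origin: centre of its underside, 20 mm above the counter; its top is 5 mm higher. y along the row towards coaster 4, x across it, away from the robot.
- cask: The little oak cask (180 mm long, 132 mm in diameter, black hoops) lying on a wooden cradle, fixed, 155 mm high in all, wooden tap on the side away from the robot. It stands just off one end of the row of coasters, left or right. Origin: on the counter below its middle; x along the cask towards the tap, z up.
- glass_mid (a point): A clear stemmed tasting glass, loose, 112 mm high and 66 mm at its widest, standing on the counter just off the other end of the row. This point is on its axis 56 mm above its foot; z is its axis, upwards.

How it is judged:
By the outcome, as a careful person would: the job done as asked, in the order asked, and still so for the second after the job is handed in, with the robot touching nothing.
It also fails if it takes over 104 s, if anything falls off the work surface, if the arm or the gripper's body presses on something with over 40 N, if the wrist force passes 120 N, or if a joint passes its speed limit or range.

## Working session

There is one attempt and no reset: what is moved stays moved. The work goes in short steps, Python scripts to look and compute and a shell command to move; the robot and the scene stay as the last step left them, time stands still between calls to the robot, and variables do not carry over. Pictures are saved under pics/ and viewed, about 12 in all and at most 16, crops included, and the job is handed in when it is done.

```bash
mkdir -p pics
python3 - <<'E'
from rig import *
import cv2,numpy as np
o=get_obs();print(o['time'],o['position'],o['tool_rot'],o['grip_width'])
for c in('top','scene'):
    im=camera(c);cv2.imwrite(f'pics/{c}0.png',im[:,:,::-1])
    for n in['bottle_350_mid','bottle_200_mid','bottle_100_mid','bottle_50_mid','coaster_1','cask','glass_mid']:
        print(c,n,[(np.round(d['at'],3).tolist(),round(d['p'],2)) for d in search_frame(n,c)])
    k=get_calibration(c);print({a:np.round(k[a],3).tolist() for a in k})
print(get_obs()['time'])
E
```

```text
0.0 [ 0.14110109 -0.60818189  0.24357422] [ 9.93523677e-01  1.13620198e-01  5.70860719e-05 -1.07308834e-03] 0.0867021228210086
top bottle_350_mid [([0.439, 0.092, 0.127], 0.61)]
top bottle_200_mid [([0.439, 0.244, 0.103], 0.96)]
top bottle_100_mid [([0.422, -0.112, 0.073], 0.69)]
top bottle_50_mid [([0.448, -0.244, 0.057], 0.65), ([0.694, -0.306, 0.128], 0.55), ([0.656, -0.097, 0.027], 0.46)]
top coaster_1 [([0.666, -0.007, 0.026], 0.85), ([0.653, -0.192, 0.021], 0.72), ([0.657, -0.1, 0.026], 0.69), ([0.664, 0.079, 0.028], 0.67)]
top cask [([0.693, -0.308, 0.13], 0.85)]
top glass_mid [([0.714, 0.219, 0.068], 0.97)]
{'fx': 415.135, 'fy': 415.135, 'cx': 274.947, 'cy': 211.693, 'R': [[-0.009, -1.0, 0.01], [-0.99, 0.008, -0.144], [0.143, -0.012, -0.99]], 't': [0.009, 0.578, 0.835]}
scene bottle_350_mid [([0.456, 0.087, 0.1], 0.56)]
scene bottle_200_mid [([0.454, 0.241, 0.081], 0.86)]
scene bottle_100_mid [([0.433, -0.123, 0.069], 0.6)]
scene bottle_50_mid [([0.462, -0.257, 0.062], 0.86), ([0.737, -0.332, 0.126], 0.55)]
scene coaster_1 [([0.659, -0.196, 0.023], 0.73), ([0.664, -0.014, 0.026], 0.71), ([0.659, -0.103, 0.023], 0.68), ([0.665, 0.077, 0.027], 0.68), ([0.465, -0.254, 0.058], 0.38)]
scene cask [([0.737, -0.332, 0.128], 0.88)]
scene glass_mid [([0.726, 0.205, 0.07], 0.96)]
{'fx': 487.125, 'fy': 487.125, 'cx': 273.55, 'cy': 203.092, 'R': [[0.492, 0.87, 0.016], [0.724, -0.399, -0.563], [-0.483, 0.289, -0.826]], 't': [-0.302, -0.375, 1.516]}
0.8
```

View pics/top0.png

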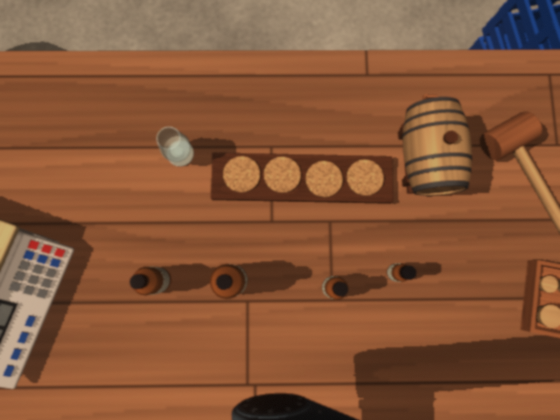

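View pics/scene0.png

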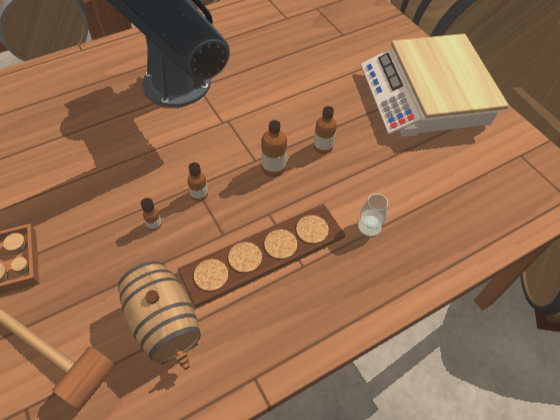

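The top view shows the row of coasters at px (241–365, ~175) with the cask at (437,145), beyond coaster 1. The glass is at (175,145), and the bottles, left to right, are 200, 350, 100 and 50. The scene view agrees. Next I'll refine the positions from the caps and coaster discs.

```bash
cat > loc.py <<'E'
from rig import *
import cv2,numpy as np
from scipy.optimize import least_squares
H={'350':.172,'200':.146,'100':.117,'50':.098}
def proj(k,P):
    c=np.atleast_2d(P)@np.array(k['R']).T+np.array(k['t']);return np.c_[k['fx']*c[:,0]/c[:,2]+k['cx'],k['fy']*c[:,1]/c[:,2]+k['cy']]
a=np.linspace(0,2*np.pi,40)
def hullc(k,x,y,r,z0,z1):
    P=np.vstack([np.c_[x+r*np.cos(a),y+r*np.sin(a),0*a+z] for z in(z0,z1)])
    m=cv2.moments(cv2.convexHull(proj(k,P).astype(np.float32)));return np.array([m['m10']/m['m00'],m['m01']/m['m00']])
def blob(mask,uv,maxd=14):
    n,l,s,c=cv2.connectedComponentsWithStats(mask.astype(np.uint8))
    ok=[i for i in range(1,n) if s[i,4]>40 and np.hypot(*(c[i]-uv))<maxd]
    i=min(ok,key=lambda i:np.hypot(*(c[i]-uv)),default=None)
    return (None,0) if i is None else (c[i],s[i,4])
def fit(ims,x,y,r,z0,z1,maskf):
    out=[];obs=[]
    for n,im in ims.items():
        k=get_calibration(n);b,A=blob(maskf(im),hullc(k,x,y,r,z0,z1))
        if b is None: out.append(None);continue
        obs.append((k,b));s=least_squares(lambda p:hullc(k,*p,r,z0,z1)-b,[x,y]);out.append((s.x.round(4).tolist(),int(A)))
    s=least_squares(lambda p:np.concatenate([hullc(k,*p,r,z0,z1)-b for k,b in obs]),[x,y]) if obs else None
    return (s.x.round(4) if s else None),out
dark=lambda im:im.max(2)<55
def cork(im):
    h=cv2.cvtColor(im,cv2.COLOR_RGB2HSV);return cv2.morphologyEx(((h[...,2]>150)&(h[...,1]>60)).astype(np.uint8),cv2.MORPH_CLOSE,np.ones((3,3)))
E
python3 - <<'E'
from loc import *
ims={n:camera(n) for n in('top','scene')}
for n,(x,y) in {'350':(.443,.092),'200':(.446,.242),'100':(.426,-.117),'50':(.454,-.25)}.items():
    print(n,*fit(ims,x,y,.014,H[n]-.022,H[n],dark))
for i,(x,y) in enumerate([(.655,-.194),(.658,-.101),(.665,-.01),(.665,.078)]): print(i+1,*fit(ims,x,y,.04,.0249,.025,cork))
E
```

```text
350 [0.4368 0.0965] [([0.4368, 0.0965], 169), None]
200 [0.4384 0.2548] [([0.4384, 0.2548], 191), None]
100 [ 0.4205 -0.1182] [([0.4205, -0.1182], 168), None]
50 [ 0.4504 -0.255 ] [([0.4504, -0.255], 191), None]
1 [ 0.6565 -0.192 ] [([0.6561, -0.1926], 985), ([0.6573, -0.1915], 858)]
2 [ 0.6535 -0.1025] [([0.6535, -0.1025], 985), None]
3 [ 0.6644 -0.0109] [([0.6638, -0.0112], 988), ([0.6648, -0.0102], 756)]
4 [0.6659 0.0778] [([0.6654, 0.0774], 984), ([0.6663, 0.0786], 716)]
```

```bash
python3 -m jog '[{"grip":0,"travel":[3.7,2,0],"twist":8.5},{"grip":0,"travel":[3.7,2,0],"twist":8.5},{"grip":0,"travel":[3.7,2,0],"twist":8.5},{"grip":0,"travel":[3.7,2,0],"twist":8.5},{"grip":0,"travel":[3.7,2,0],"twist":8.5},{"grip":0,"travel":[3.7,2,0],"twist":8.5},{"grip":0,"travel":[3.7,2,0],"twist":8.5},{"grip":0,"travel":[3.7,2,0],"twist":8.5}]'
python3 -m jog '[{"grip":0,"travel":[0,4.5,0],"twist":8.5},{"grip":0,"travel":[0,4.5,0],"twist":0},{"grip":0,"travel":[0,4.5,0],"twist":0},{"grip":0,"travel":[0,4.5,0],"twist":0},{"grip":0,"travel":[0,4.5,0],"twist":0},{"grip":0,"travel":[0,4.5,0],"twist":0},{"grip":0,"travel":[0,4.5,0],"twist":0},{"grip":0,"travel":[0,4.5,0],"twist":0}]'
cat >> loc.py <<'E'
from scipy.spatial.transform import Rotation as Ro
def wristk():
    o=get_obs();T=np.eye(4);T[:3,:3]=Ro.from_quat(o['tool_rot']).as_matrix();T[:3,3]=o['position']
    k=get_calibration('wrist');M=np.linalg.inv(T@np.array(k['T_tool_cam']));k['R']=M[:3,:3];k['t']=M[:3,3];return k,camera('wrist')
def yaw():
    o=get_obs();R=Ro.from_quat(o['tool_rot']).as_matrix();return 'yaw',np.degrees(np.arctan2(R[1,0],R[0,0])).round(2),'tilt',R[2,2].round(5),'p',o['position'].round(4),'q',o['q'].round(2),'t',o['time']
E
python3 - <<'E'
from loc import *
print(*yaw())
k=get_calibration('scene');im=camera('scene')
for n,(x,y) in {'350':(.4368,.0965),'200':(.4384,.2548),'100':(.4205,-.1182),'50':(.4504,-.255)}.items():
    for th in (40,55,70,85): 
        m=im.max(2)<th;c=hullc(k,x,y,.014,H[n]-.022,H[n]);w=np.zeros_like(m);u,v=c.astype(int);w[v-14:v+14,u-14:u+14]=1
        b,A=blob(m&w,c)
        print(n,th,c.round(1),b,A,None if b is None else least_squares(lambda p:hullc(k,*p,.014,H[n]-.022,H[n])-b,[x,y]).x.round(4))
E
```

```text
time: 1.7
position: [0.4386, -0.4479, 0.2447]
tool_rot: [0.758, 0.652, -0.0, 0.0]
ft_force: [1.0, -1.3, 1.0]
grip_width: 0.0872
time: 2.5
position: [0.4371, -0.0872, 0.2448]
tool_rot: [0.71, 0.704, 0.0, 0.0]
ft_force: [0.6, -0.5, 0.6]
grip_width: 0.0871
yaw 89.52 tilt -1.0 p [ 0.4371 -0.0872  0.2448] q [-0.45  0.29  1.86  0.    0.99 -0.44] t 2.5
350 40 [273.2 126.7] None 0 None
350 55 [273.2 126.7] None 0 None
350 70 [273.2 126.7] [273.96774194 129.22580645] 62 [0.4449 0.0941]
350 85 [273.2 126.7] [274.10077519 127.05426357] 129 [0.4388 0.0979]
200 40 [326.4 112.5] None 0 None
200 55 [326.4 112.5] None 0 None
200 70 [326.4 112.5] [327.35849057 114.94339623] 53 [0.447  0.2523]
200 85 [326.4 112.5] [327.51785714 112.625     ] 112 [0.4402 0.2572]
100 40 [193.1 169.1] None 0 None
100 55 [193.1 169.1] None 0 None
100 70 [193.1 169.1] [194.39130435 169.03478261] 115 [ 0.4219 -0.1155]
100 85 [193.1 169.1] [194.14728682 169.28682171] 129 [ 0.4223 -0.1163]
50 40 [146.3 204.7] None 0 None
50 55 [146.3 204.7] None 0 None
50 70 [146.3 204.7] [147.12096774 204.88709677] 124 [ 0.4519 -0.2534]
50 85 [146.3 204.7] [147.09027778 204.97222222] 144 [ 0.4521 -0.2536]
```

```bash
python3 -m jog '[{"grip":0,"travel":[0,4,0],"twist":0.5},{"grip":0,"travel":[0.1,4,0],"twist":0},{"grip":0,"travel":[0,4,0],"twist":0},{"grip":0,"travel":[0,4,0],"twist":0},{"grip":0,"travel":[0,2.4,0],"twist":0},{"grip":60,"travel":[0,0,-2],"twist":0},{"grip":60,"travel":[0,0,-2],"twist":0},{"grip":60,"travel":[0,0,0],"twist":0}]' 25
python3 - <<'E'
from loc import *
k,im=wristk();print(*yaw());cv2.imwrite('pics/w1.png',im[:,:,::-1])
for z in(.172,.150): print(proj(k,[[.438,.097,z]]))
E
```

```text
time: 3.35
position: [0.4366, 0.0954, 0.203]
tool_rot: [0.707, 0.708, -0.002, -0.002]
ft_force: [-0.4, -0.0, 0.8]
grip_width: 0.0715
yaw 90.07 tilt -1.0 p [0.4375 0.0952 0.204 ] q [-0.04  0.36  1.91 -0.    0.88 -0.04] t 3.4
[[283.65100214 257.71164617]]
[[283.61188685 242.24291507]]
```

View pics/w1.png

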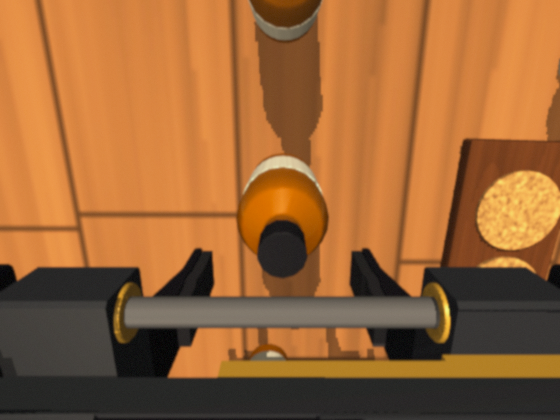

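The cap sits midway between the fingertips: its top is at px (282,255) against (284,258) predicted. The fingers are at 212 and 352. I'll descend and grip.

```bash
python3 -m jog '[{"grip":60,"travel":[0,0.1,-1.5],"twist":0},{"grip":100,"travel":[0,0,-1.5],"twist":0},{"grip":100,"travel":[0,0,-0.9],"twist":0},{"grip":140,"travel":[0,0,0],"twist":0},{"grip":190,"travel":[0,0,0],"twist":0},{"grip":230,"travel":[0,0,0],"twist":0},{"grip":255,"travel":[0,0,0],"twist":0},{"grip":255,"travel":[0,0,0],"twist":0}]' 25
python3 -m jog '[{"grip":255,"travel":[0,0,0],"twist":0},{"grip":255,"travel":[0,0,0],"twist":0},{"grip":255,"travel":[0,0,0.5],"twist":0},{"grip":255,"travel":[0,0,1],"twist":0},{"grip":255,"travel":[0,0,1],"twist":0},{"grip":255,"travel":[0,0,0],"twist":0}]'
python3 - <<'E'
from loc import *
print(*yaw())
E
```

```text
time: 4.2
position: [0.4377, 0.0962, 0.166]
tool_rot: [0.707, 0.707, -0.0, -0.0]
ft_force: [-1.4, 0.3, 4.2]
grip_width: 0.0275
time: 4.8
position: [0.4393, 0.0962, 0.1918]
tool_rot: [0.707, 0.707, 0.001, 0.001]
ft_force: [1.0, 0.4, -7.0]
grip_width: 0.0274
yaw 90.06 tilt -0.99999 p [0.4393 0.0962 0.1918] q [-0.03  0.38  1.92  0.    0.84 -0.03] t 4.8
```

```bash
python3 -m jog '[{"grip":255,"travel":[0,0,1.5],"twist":0},{"grip":255,"travel":[0.6,-0.8,1.5],"twist":0},{"grip":255,"travel":[1.2,-1.6,0.5],"twist":0},{"grip":255,"travel":[1.9,-2.5,0],"twist":0},{"grip":255,"travel":[2,-2.7,0],"twist":0},{"grip":255,"travel":[2,-2.7,0],"twist":0},{"grip":255,"travel":[2,-2.7,0],"twist":0},{"grip":255,"travel":[2,-2.7,0],"twist":0}]'
python3 -m jog '[{"grip":255,"travel":[2,-2.7,0],"twist":0},{"grip":255,"travel":[2,-2.7,0],"twist":0},{"grip":255,"travel":[2,-2.7,0],"twist":0},{"grip":255,"travel":[2,-2.7,0],"twist":0},{"grip":255,"travel":[1.3,-1.7,0],"twist":0},{"grip":255,"travel":[0.7,-0.7,0],"twist":0},{"grip":255,"travel":[0,0,0],"twist":0},{"grip":255,"travel":[0,0,0],"twist":0}]'
python3 - <<'E'
from loc import *
print(*yaw());im=camera('top');cv2.imwrite('pics/t1.png',cv2.resize(im[80:330,200:480,::-1],None,fx=2,fy=2))
E
```

```text
time: 5.6
position: [0.5553, -0.0618, 0.225]
tool_rot: [0.707, 0.707, -0.0, -0.001]
ft_force: [-0.1, 0.6, -7.7]
grip_width: 0.0273
time: 6.4
position: [0.6537, -0.1912, 0.2245]
tool_rot: [0.707, 0.708, -0.0, -0.002]
ft_force: [-0.3, 1.3, -8.3]
grip_width: 0.0271
yaw 90.07 tilt -0.99999 p [ 0.6537 -0.1912  0.2245] q [-0.45  0.63  1.3   0.    1.22 -0.45] t 6.4
```

View pics/t1.png

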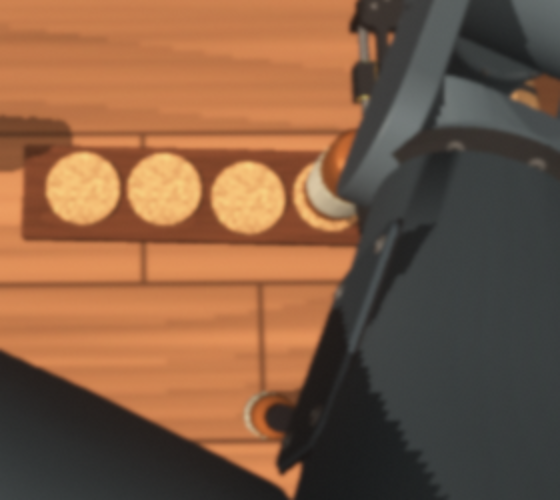

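The top crop shows the bottle held upright over coaster 1. I'll trim x and lower it slowly.

```bash
python3 -m jog '[{"grip":255,"travel":[0.3,-0.1,0],"twist":0},{"grip":255,"travel":[0,0,-1],"twist":0},{"grip":255,"travel":[0,0,-1],"twist":0},{"grip":255,"travel":[0,0,-0.6],"twist":0},{"grip":255,"travel":[0,0,-0.3],"twist":0},{"grip":255,"travel":[0,0,-0.2],"twist":0},{"grip":255,"travel":[0,0,0],"twist":0}]'
python3 -m jog '[{"grip":255,"travel":[0,0,-0.1],"twist":0},{"grip":255,"travel":[0,0,-0.1],"twist":0},{"grip":255,"travel":[0,0,0],"twist":0}]'
```

```text
time: 7.15
position: [0.6581, -0.1939, 0.1942]
tool_rot: [0.707, 0.707, -0.0, -0.0]
ft_force: [-0.3, 0.7, -7.2]
grip_width: 0.027
time: 7.45
position: [0.6582, -0.1939, 0.1927]
tool_rot: [0.707, 0.707, 0.0, 0.0]
ft_force: [-0.2, 0.3, -7.3]
grip_width: 0.0271
```

```bash
python3 -m jog '[{"grip":255,"travel":[-0.1,0.1,0],"twist":0},{"grip":255,"travel":[0,0,-0.1],"twist":0},{"grip":255,"travel":[0,0,-0.05],"twist":0},{"grip":255,"travel":[0,0,0],"twist":0}]'
python3 -m jog '[{"grip":255,"travel":[0,0,-0.05],"twist":0},{"grip":255,"travel":[0,0,0],"twist":0}]'
```

```text
time: 7.85
position: [0.6571, -0.1928, 0.1913]
tool_rot: [0.707, 0.707, -0.0, 0.0]
ft_force: [-0.4, -0.8, -7.0]
grip_width: 0.0274
time: 8.05
position: [0.6573, -0.1929, 0.1912]
tool_rot: [0.707, 0.707, 0.0, 0.0]
ft_force: [-1.0, 0.3, -3.6]
grip_width: 0.0273
```

Contact is starting, since the carried weight is falling.

```bash
python3 -m jog '[{"grip":255,"travel":[0,0,-0.05],"twist":0},{"grip":255,"travel":[0,0,0],"twist":0}]'
python3 -m jog '[{"grip":160,"travel":[0,0,0],"twist":0},{"grip":120,"travel":[0,0,0],"twist":0},{"grip":80,"travel":[0,0,0],"twist":0},{"grip":60,"travel":[0,0,0],"twist":0},{"grip":60,"travel":[0,0,0.5],"twist":0},{"grip":60,"travel":[0,0,2],"twist":0},{"grip":60,"travel":[0,0,3],"twist":0}]'
```

```text
time: 8.25
position: [0.6574, -0.193, 0.1912]
tool_rot: [0.707, 0.707, 0.0, 0.001]
ft_force: [-2.7, 0.9, 1.7]
grip_width: 0.0273
time: 8.95
position: [0.6562, -0.1924, 0.2437]
tool_rot: [0.707, 0.707, -0.001, -0.002]
ft_force: [0.4, -0.2, 0.6]
grip_width: 0.0651
```

```bash
python3 -m jog '[{"grip":60,"travel":[-1,2.3,1],"twist":0},{"grip":60,"travel":[-2,4,0],"twist":0},{"grip":60,"travel":[-2,4.2,0],"twist":0},{"grip":60,"travel":[-2,4.2,0],"twist":0},{"grip":60,"travel":[-2,4.2,0],"twist":0},{"grip":60,"travel":[-2,4.2,0],"twist":0},{"grip":60,"travel":[-2,4.2,0],"twist":0},{"grip":60,"travel":[-2,4.2,0],"twist":0}]'
python3 -m jog '[{"grip":60,"travel":[-2,4.2,0],"twist":0},{"grip":60,"travel":[-2,4.1,-2],"twist":0},{"grip":60,"travel":[-1.7,3,-3],"twist":0},{"grip":60,"travel":[-1,2,-2],"twist":0},{"grip":60,"travel":[0,0,0],"twist":0},{"grip":60,"travel":[0,0,0],"twist":0}]'
python3 - <<'E'
from loc import *
k,im=wristk();print(*yaw());cv2.imwrite('pics/w2.png',im[:,:,::-1])
print(proj(k,[[.439,.256,.146]]))
im=camera('top');print(*fit({'top':im},.6565,-.192,.014,.175,.197,dark))
cv2.imwrite('pics/t2.png',cv2.resize(im[80:330,120:500,::-1],None,fx=2,fy=2))
E
```

```text
time: 9.75
position: [0.5067, 0.1237, 0.2557]
tool_rot: [0.707, 0.707, 0.001, 0.001]
ft_force: [1.1, 1.2, -0.7]
grip_width: 0.0667
time: 10.35
position: [0.4406, 0.2555, 0.1853]
tool_rot: [0.706, 0.708, 0.0, 0.0]
ft_force: [0.3, -0.4, 0.6]
grip_width: 0.0665
yaw 90.06 tilt -1.0 p [0.4415 0.2551 0.1859] q [ 0.3   0.46  1.78 -0.    0.9   0.3 ] t 10.4
[[277.97949966 253.21068117]]
[ 0.6545 -0.1904] [([0.6545, -0.1904], 189)]
```

View pics/w2.png

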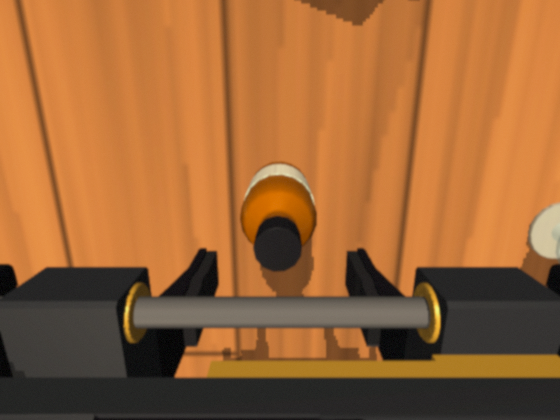

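View pics/t2.png

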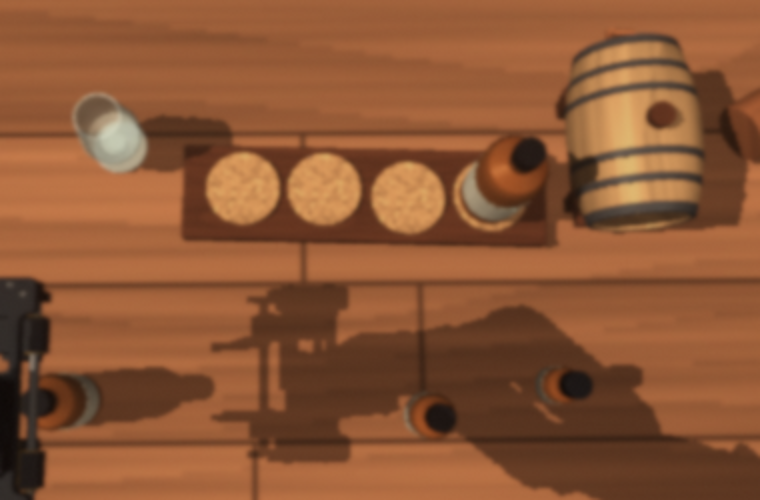

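Bottle 350 is upright and central on coaster 1, within about 2 mm. In the wrist view the 200 cap is at (278,250) between fingers at 217 and 347, so I'll shift −2 mm in x.

```bash
python3 -m jog '[{"grip":60,"travel":[-0.2,0.1,-1.5],"twist":0},{"grip":80,"travel":[0,0,-1.5],"twist":0},{"grip":100,"travel":[0,0,-1.6],"twist":0},{"grip":140,"travel":[0,0,0],"twist":0},{"grip":190,"travel":[0,0,0],"twist":0},{"grip":230,"travel":[0,0,0],"twist":0},{"grip":255,"travel":[0,0,0],"twist":0},{"grip":255,"travel":[0,0,0],"twist":0}]' 25
python3 -m jog '[{"grip":255,"travel":[0,0,0],"twist":0},{"grip":255,"travel":[0,0,0],"twist":0}]'
python3 -m jog '[{"grip":255,"travel":[0,0,0.5],"twist":0},{"grip":255,"travel":[0,0,1.5],"twist":0},{"grip":255,"travel":[0.3,-0.6,2],"twist":0},{"grip":255,"travel":[0.8,-1.4,1.5],"twist":0},{"grip":255,"travel":[1.4,-2.4,0.5],"twist":0},{"grip":255,"travel":[1.7,-2.8,0],"twist":0},{"grip":255,"travel":[1.7,-2.8,0],"twist":0},{"grip":255,"travel":[1.7,-2.8,0],"twist":0}]'
```

```text
time: 11.25
position: [0.4385, 0.2563, 0.14]
tool_rot: [0.707, 0.707, 0.001, 0.0]
ft_force: [-0.8, -0.5, 4.1]
grip_width: 0.0269
time: 11.45
position: [0.4385, 0.2563, 0.1399]
tool_rot: [0.707, 0.708, 0.001, 0.0]
ft_force: [-1.6, -0.8, 6.0]
grip_width: 0.0273
time: 12.25
position: [0.5138, 0.1272, 0.1984]
tool_rot: [0.707, 0.708, -0.001, -0.001]
ft_force: [0.1, 0.2, -4.3]
grip_width: 0.0272
```

```bash
python3 -m jog '[{"grip":255,"travel":[1.6,-2.7,0],"twist":0},{"grip":255,"travel":[1.6,-2.7,0],"twist":0},{"grip":255,"travel":[1.6,-2.7,0],"twist":0},{"grip":255,"travel":[1.6,-2.7,0],"twist":0},{"grip":255,"travel":[1.6,-2.7,0],"twist":0},{"grip":255,"travel":[1.6,-2.7,0],"twist":0},{"grip":255,"travel":[1.6,-2.6,0],"twist":0},{"grip":255,"travel":[1.4,-2.2,0],"twist":0}]'
python3 -m jog '[{"grip":255,"travel":[0.9,-1.5,0],"twist":0},{"grip":255,"travel":[0.4,-0.6,0],"twist":0},{"grip":255,"travel":[0,0,0],"twist":0},{"grip":255,"travel":[0,0,-1],"twist":0},{"grip":255,"travel":[0,0,-0.8],"twist":0},{"grip":255,"travel":[0,0,-0.5],"twist":0},{"grip":255,"travel":[0,0,0],"twist":0},{"grip":255,"travel":[0,0,0],"twist":0}]'
```

```text
time: 13.05
position: [0.64, -0.0832, 0.1977]
tool_rot: [0.707, 0.707, -0.001, -0.001]
ft_force: [-0.3, -0.5, -4.5]
grip_width: 0.0272
time: 13.85
position: [0.653, -0.1023, 0.1758]
tool_rot: [0.707, 0.708, -0.0, -0.0]
ft_force: [0.3, 0.4, -4.8]
grip_width: 0.0271
```

```bash
python3 -m jog '[{"grip":255,"travel":[0,0,-0.4],"twist":0},{"grip":255,"travel":[0,0,-0.3],"twist":0},{"grip":255,"travel":[0,0,-0.2],"twist":0},{"grip":255,"travel":[0,0,-0.1],"twist":0},{"grip":255,"travel":[0,0,0],"twist":0},{"grip":255,"travel":[0,0,-0.05],"twist":0},{"grip":255,"travel":[0,0,0],"twist":0}]'
```

```text
time: 14.55
position: [0.6532, -0.1029, 0.1656]
tool_rot: [0.707, 0.707, 0.0, 0.0]
ft_force: [-0.2, 0.3, -4.6]
grip_width: 0.0271
```

```bash
python3 -m jog '[{"grip":255,"travel":[0,0,-0.05],"twist":0},{"grip":255,"travel":[0,0,0],"twist":0}]'
```

```text
time: 14.75
position: [0.6532, -0.1029, 0.1652]
tool_rot: [0.707, 0.707, 0.0, 0.0]
ft_force: [0.5, 0.4, -4.5]
grip_width: 0.0274
```

```bash
python3 -m jog '[{"grip":255,"travel":[0,0,-0.05],"twist":0},{"grip":255,"travel":[0,0,0],"twist":0}]'
```

```text
time: 14.95
position: [0.6533, -0.1029, 0.1651]
tool_rot: [0.707, 0.707, 0.0, 0.0]
ft_force: [-1.2, -0.5, -0.9]
grip_width: 0.0275
```

```bash
python3 -m jog '[{"grip":255,"travel":[0,0,-0.05],"twist":0},{"grip":255,"travel":[0,0,0],"twist":0}]'
```

```text
time: 15.15
position: [0.6534, -0.103, 0.1651]
tool_rot: [0.707, 0.707, 0.0, 0.0]
ft_force: [-1.3, -0.1, 3.9]
grip_width: 0.0272
```

```bash
python3 -m jog '[{"grip":160,"travel":[0,0,0],"twist":0},{"grip":120,"travel":[0,0,0],"twist":0},{"grip":80,"travel":[0,0,0],"twist":0},{"grip":60,"travel":[0,0,0],"twist":0},{"grip":60,"travel":[0,0,0.5],"twist":0},{"grip":60,"travel":[0,0,2],"twist":0},{"grip":60,"travel":[0,0,2.5],"twist":0},{"grip":60,"travel":[-2,0,1],"twist":0}]'
python3 -m jog '[{"grip":60,"travel":[-4,0,0],"twist":0},{"grip":60,"travel":[-4,0,0],"twist":0},{"grip":60,"travel":[-4,-0.5,-2],"twist":0},{"grip":60,"travel":[-4,-0.5,-2],"twist":0},{"grip":60,"travel":[-3.2,-0.4,-2],"twist":0},{"grip":60,"travel":[-2,0,-1.5],"twist":0},{"grip":60,"travel":[0,0,0],"twist":0},{"grip":60,"travel":[0,0,0],"twist":0}]'
python3 - <<'E'
from loc import *
k,im=wristk();print(*yaw());cv2.imwrite('pics/w3.png',im[:,:,::-1])
print(proj(k,[[.4215,-.117,.117]]))
E
```

```text
time: 15.95
position: [0.6366, -0.1037, 0.227]
tool_rot: [0.707, 0.708, 0.002, 0.004]
ft_force: [-0.4, 0.3, 0.5]
grip_width: 0.0663
time: 16.75
position: [0.4226, -0.1176, 0.1496]
tool_rot: [0.707, 0.707, 0.0, 0.001]
ft_force: [0.1, -0.3, -0.7]
grip_width: 0.0667
yaw 90.04 tilt -0.99999 p [ 0.4236 -0.1179  0.15  ] q [-0.53  0.45  1.98  0.    0.71 -0.53] t 16.8
[[278.83236738 258.10176645]]
```

View pics/w3.png

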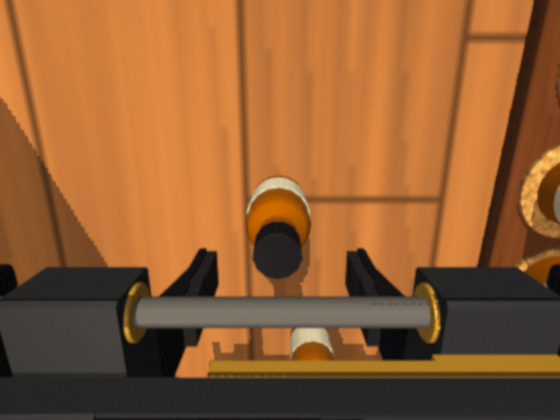

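The cap is at (278,255) with the finger midpoint at 282, so −0.2 cm in x. Bottle 200 can be seen standing on its coaster at the right edge.

```bash
python3 -m jog '[{"grip":60,"travel":[-0.2,0.1,-1.5],"twist":0},{"grip":80,"travel":[0,0,-1.5],"twist":0},{"grip":100,"travel":[0,0,-0.9],"twist":0},{"grip":140,"travel":[0,0,0],"twist":0},{"grip":190,"travel":[0,0,0],"twist":0},{"grip":230,"travel":[0,0,0],"twist":0},{"grip":255,"travel":[0,0,0],"twist":0},{"grip":255,"travel":[0,0,0],"twist":0}]' 20
python3 -m jog '[{"grip":255,"travel":[0,0,0],"twist":0},{"grip":255,"travel":[0,0,0],"twist":0}]'
python3 -m jog '[{"grip":255,"travel":[0,0,0.5],"twist":0},{"grip":255,"travel":[0,0,1.5],"twist":0},{"grip":255,"travel":[0,0.6,2.5],"twist":0},{"grip":255,"travel":[0,1.6,1.5],"twist":0},{"grip":255,"travel":[0,2.5,0],"twist":0},{"grip":255,"travel":[0.5,2.5,0],"twist":0},{"grip":255,"travel":[1,2,0],"twist":0},{"grip":255,"travel":[2,1,0],"twist":0}]'
```

```text
time: 17.6
position: [0.4197, -0.1161, 0.1105]
tool_rot: [0.707, 0.707, 0.0, 0.001]
ft_force: [0.5, 0.5, 2.0]
grip_width: 0.0271
time: 17.8
position: [0.4198, -0.1161, 0.1105]
tool_rot: [0.707, 0.707, 0.0, 0.001]
ft_force: [1.3, 1.2, 4.0]
grip_width: 0.0276
time: 18.6
position: [0.4511, -0.0115, 0.1696]
tool_rot: [0.706, 0.708, -0.002, -0.003]
ft_force: [0.2, -0.6, -2.0]
grip_width: 0.0272
```

```bash
python3 -m jog '[{"grip":255,"travel":[2.6,0.3,0],"twist":0},{"grip":255,"travel":[2.7,0,0],"twist":0},{"grip":255,"travel":[2.7,0,0],"twist":0},{"grip":255,"travel":[2.7,0,0],"twist":0},{"grip":255,"travel":[2.7,0,0],"twist":0},{"grip":255,"travel":[2.7,0,0],"twist":0},{"grip":255,"travel":[2.3,0,0],"twist":0},{"grip":255,"travel":[1.5,0,0],"twist":0}]'
python3 -m jog '[{"grip":255,"travel":[0.8,0,0],"twist":0},{"grip":255,"travel":[0.2,0,0],"twist":0},{"grip":255,"travel":[0,0,0],"twist":0},{"grip":255,"travel":[0,0,-1],"twist":0},{"grip":255,"travel":[0,0,-0.8],"twist":0},{"grip":255,"travel":[0,0,-0.5],"twist":0},{"grip":255,"travel":[0,0,0],"twist":0},{"grip":255,"travel":[0,0,0],"twist":0}]'
```

```text
time: 19.4
position: [0.6539, -0.0108, 0.1691]
tool_rot: [0.707, 0.707, -0.0, -0.001]
ft_force: [0.2, -1.0, -2.2]
grip_width: 0.0273
time: 20.2
position: [0.663, -0.0108, 0.1468]
tool_rot: [0.707, 0.707, -0.0, -0.0]
ft_force: [0.5, 0.7, -1.5]
grip_width: 0.0272
```

Expected contact is at TCP z ≈ 0.1355.

```bash
python3 -m jog '[{"grip":255,"travel":[0.1,0.1,-0.5],"twist":0},{"grip":255,"travel":[0,0,-0.3],"twist":0},{"grip":255,"travel":[0,0,-0.2],"twist":0},{"grip":255,"travel":[0,0,-0.1],"twist":0},{"grip":255,"travel":[0,0,0],"twist":0},{"grip":255,"travel":[0,0,-0.05],"twist":0},{"grip":255,"travel":[0,0,0],"twist":0}]'
```

```text
time: 20.9
position: [0.6643, -0.0098, 0.1357]
tool_rot: [0.707, 0.707, 0.0, 0.0]
ft_force: [-0.1, 0.1, -2.2]
grip_width: 0.0272
```

```bash
python3 -m jog '[{"grip":255,"travel":[0,0,-0.05],"twist":0},{"grip":255,"travel":[0,0,0],"twist":0}]'
```

```text
time: 21.1
position: [0.6644, -0.0098, 0.1356]
tool_rot: [0.707, 0.707, 0.0, 0.0]
ft_force: [0.4, -0.2, -0.3]
grip_width: 0.0276
```

```bash
python3 -m jog '[{"grip":255,"travel":[0,0,-0.05],"twist":0},{"grip":255,"travel":[0,0,0],"twist":0}]'
python3 -m jog '[{"grip":160,"travel":[0,0,0],"twist":0},{"grip":120,"travel":[0,0,0],"twist":0},{"grip":80,"travel":[0,0,0],"twist":0},{"grip":60,"travel":[0,0,0],"twist":0},{"grip":60,"travel":[0,0,0.5],"twist":0},{"grip":60,"travel":[0,0,2],"twist":0},{"grip":60,"travel":[0,0,3],"twist":0},{"grip":60,"travel":[-2,0,2],"twist":0}]'
python3 -m jog '[{"grip":60,"travel":[-4,0,0],"twist":0},{"grip":60,"travel":[-4,-1,0],"twist":0},{"grip":60,"travel":[-4,-2,0],"twist":0},{"grip":60,"travel":[-4,-3,0],"twist":0},{"grip":60,"travel":[-2.3,-4,0],"twist":0},{"grip":60,"travel":[-1,-4,0],"twist":0},{"grip":60,"travel":[0,-4,-1.5],"twist":0},{"grip":60,"travel":[0,-4,-2],"twist":0}]'
python3 -m jog '[{"grip":60,"travel":[0,-2,-2],"twist":0},{"grip":60,"travel":[0,-0.4,-2],"twist":0},{"grip":60,"travel":[0,0,0],"twist":0},{"grip":60,"travel":[0,0,0],"twist":0}]'
python3 - <<'E'
from loc import *
k,im=wristk();print(*yaw());cv2.imwrite('pics/w4.png',im[:,:,::-1])
print(proj(k,[[.451,-.254,.098]]))
E
```

```text
time: 21.3
position: [0.6645, -0.0098, 0.1355]
tool_rot: [0.707, 0.707, 0.0, 0.0]
ft_force: [-1.5, 0.5, 5.0]
grip_width: 0.0273
time: 22.1
position: [0.6471, -0.0104, 0.2117]
tool_rot: [0.707, 0.707, 0.002, 0.003]
ft_force: [1.1, -0.0, 0.5]
grip_width: 0.0657
time: 22.9
position: [0.4517, -0.2321, 0.1758]
tool_rot: [0.707, 0.707, 0.0, 0.002]
ft_force: [0.9, -0.3, 0.8]
grip_width: 0.0665
time: 23.3
position: [0.451, -0.2536, 0.1347]
tool_rot: [0.707, 0.707, 0.0, -0.0]
ft_force: [0.0, -0.0, -0.4]
grip_width: 0.0666
yaw 90.08 tilt -1.0 p [ 0.4514 -0.2535  0.1352] q [-0.73  0.55  1.8   0.    0.79 -0.73] t 23.35
[[280.93661003 256.74493309]]
```

View pics/w4.png

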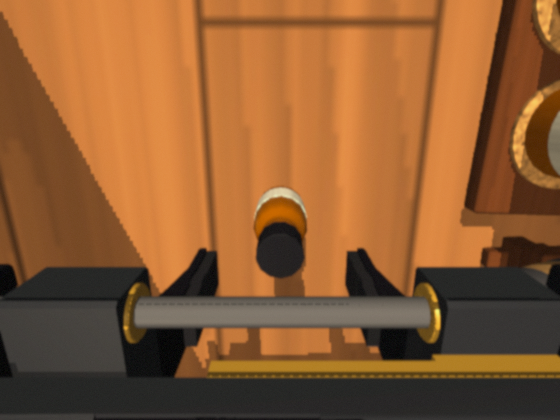

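The cap is at (280,255), centred between the fingers.

```bash
python3 -m jog '[{"grip":60,"travel":[-0.1,0,-1.5],"twist":0},{"grip":80,"travel":[0,0,-1.5],"twist":0},{"grip":100,"travel":[0,0,-1.3],"twist":0},{"grip":140,"travel":[0,0,0],"twist":0},{"grip":190,"travel":[0,0,0],"twist":0},{"grip":230,"travel":[0,0,0],"twist":0},{"grip":255,"travel":[0,0,0],"twist":0},{"grip":255,"travel":[0,0,0],"twist":0}]' 20
python3 -m jog '[{"grip":255,"travel":[0,0,0],"twist":0},{"grip":255,"travel":[0,0,0],"twist":0}]'
python3 -m jog '[{"grip":255,"travel":[0,0,0.5],"twist":0},{"grip":255,"travel":[0,0,1.5],"twist":0},{"grip":255,"travel":[0,0.6,2.5],"twist":0},{"grip":255,"travel":[0,1.6,1.5],"twist":0},{"grip":255,"travel":[0,2.8,0],"twist":0},{"grip":255,"travel":[0,3,0],"twist":0},{"grip":255,"travel":[0,3,0],"twist":0},{"grip":255,"travel":[0,3,0],"twist":0}]'
python3 -m jog '[{"grip":255,"travel":[0,3,0],"twist":0},{"grip":255,"travel":[0,3,0],"twist":0},{"grip":255,"travel":[0,3,0],"twist":0},{"grip":255,"travel":[0,3,0],"twist":0},{"grip":255,"travel":[0,3,0],"twist":0},{"grip":255,"travel":[0.8,2.5,0],"twist":0},{"grip":255,"travel":[1.6,1.2,0],"twist":0},{"grip":255,"travel":[2.4,0.3,0],"twist":0}]'
```

```text
time: 24.15
position: [0.4505, -0.2541, 0.0924]
tool_rot: [0.707, 0.708, -0.0, 0.001]
ft_force: [-0.9, 0.8, 3.1]
grip_width: 0.027
time: 24.35
position: [0.4505, -0.2542, 0.0924]
tool_rot: [0.707, 0.707, 0.0, 0.001]
ft_force: [-2.2, -0.5, 6.5]
grip_width: 0.027
time: 25.15
position: [0.4498, -0.1127, 0.1516]
tool_rot: [0.707, 0.707, 0.0, -0.0]
ft_force: [0.7, 0.5, -0.8]
grip_width: 0.0273
time: 25.95
position: [0.4964, 0.0781, 0.1513]
tool_rot: [0.706, 0.708, -0.001, -0.001]
ft_force: [-0.6, -0.2, -0.6]
grip_width: 0.0273
```

```bash
python3 -m jog '[{"grip":255,"travel":[2.5,0,0],"twist":0},{"grip":255,"travel":[2.5,0,0],"twist":0},{"grip":255,"travel":[2.5,0,0],"twist":0},{"grip":255,"travel":[2.5,0,0],"twist":0},{"grip":255,"travel":[2.5,0,0],"twist":0},{"grip":255,"travel":[2.2,0,0],"twist":0},{"grip":255,"travel":[1.4,0,0],"twist":0},{"grip":255,"travel":[0.5,0,0],"twist":0}]'
python3 -m jog '[{"grip":255,"travel":[0,0,0],"twist":0},{"grip":255,"travel":[0,0,0],"twist":0},{"grip":255,"travel":[0,0,-1],"twist":0},{"grip":255,"travel":[0,0,-0.8],"twist":0},{"grip":255,"travel":[0,0,-0.5],"twist":0},{"grip":255,"travel":[0,0,0],"twist":0},{"grip":255,"travel":[0,0,0],"twist":0}]'
```

```text
time: 26.75
position: [0.6653, 0.076, 0.1511]
tool_rot: [0.707, 0.707, 0.0, 0.0]
ft_force: [-1.0, 0.1, -0.7]
grip_width: 0.0274
time: 27.45
position: [0.664, 0.0762, 0.1282]
tool_rot: [0.707, 0.707, -0.0, -0.0]
ft_force: [0.6, 0.7, -2.3]
grip_width: 0.0273
```

Expected contact is at z ≈ 0.1174.

```bash
python3 -m jog '[{"grip":255,"travel":[0.2,0.2,-0.4],"twist":0},{"grip":255,"travel":[0,0,-0.3],"twist":0},{"grip":255,"travel":[0,0,-0.2],"twist":0},{"grip":255,"travel":[0,0,-0.1],"twist":0},{"grip":255,"travel":[0,0,0],"twist":0},{"grip":255,"travel":[0,0,-0.05],"twist":0},{"grip":255,"travel":[0,0,0],"twist":0}]'
```

```text
time: 28.15
position: [0.6662, 0.0781, 0.1181]
tool_rot: [0.707, 0.707, 0.0, 0.0]
ft_force: [-0.3, 0.3, -1.6]
grip_width: 0.0274
```

```bash
python3 -m jog '[{"grip":255,"travel":[0,0,-0.05],"twist":0},{"grip":255,"travel":[0,0,0],"twist":0}]'
```

```text
time: 28.35
position: [0.6662, 0.0782, 0.1176]
tool_rot: [0.707, 0.707, 0.0, 0.0]
ft_force: [0.4, -0.3, -1.0]
grip_width: 0.0273
```

```bash
python3 -m jog '[{"grip":255,"travel":[0,0,-0.05],"twist":0},{"grip":255,"travel":[0,0,0],"twist":0}]'
```

```text
time: 28.55
position: [0.6663, 0.0782, 0.1175]
tool_rot: [0.707, 0.707, 0.0, 0.0]
ft_force: [-1.0, 0.1, 2.1]
grip_width: 0.0276
```

Contact is made. I'll release, retreat and check.

```bash
python3 -m jog '[{"grip":160,"travel":[0,0,0],"twist":0},{"grip":120,"travel":[0,0,0],"twist":0},{"grip":80,"travel":[0,0,0],"twist":0},{"grip":60,"travel":[0,0,0],"twist":0},{"grip":60,"travel":[0,0,0.5],"twist":0},{"grip":60,"travel":[0,0,2],"twist":0},{"grip":60,"travel":[0,0,3.5],"twist":0},{"grip":60,"travel":[0,0,4],"twist":0}]'
python3 -m jog '[{"grip":60,"travel":[-3.5,0,2],"twist":0},{"grip":60,"travel":[-4,1,0],"twist":0},{"grip":60,"travel":[-4,3,0],"twist":0},{"grip":60,"travel":[-4,4,0],"twist":0},{"grip":60,"travel":[-3,4,0],"twist":0},{"grip":60,"travel":[0,4,0],"twist":0},{"grip":60,"travel":[0,4,0],"twist":0},{"grip":60,"travel":[0,0,0],"twist":0}]'
python3 - <<'E'
from loc import *
ims={n:camera(n) for n in('top','scene')}
C={'350':(.6565,-.192),'200':(.6535,-.1025),'100':(.6644,-.0109),'50':(.6659,.0778)}
for n,c in C.items():
    x,o=fit({'top':ims['top']},*c,.014,H[n]+.003,H[n]+.025,dark)
    k=get_calibration('scene');u=hullc(k,*c,.014,H[n]+.003,H[n]+.025);m=ims['scene'].max(2)<85;w=np.zeros_like(m);a_,b_=u.astype(int);w[b_-14:b_+14,a_-14:a_+14]=1
    b,A=blob(m&w,u);s=None if b is None else least_squares(lambda p:hullc(k,*p,.014,H[n]+.003,H[n]+.025)-b,c).x
    print(n,'top err mm',None if x is None else ((x-c)*1000).round(1),'scene',None if s is None else ((s-c)*1000).round(1))
print(search_frame('glass_mid','top')[0],search_frame('glass_mid','scene')[0]);print(*yaw())
cv2.imwrite('pics/f.png',cv2.resize(np.hstack([ims['top'][80:280,140:500],ims['scene'][140:340,90:450]])[:,:,::-1],None,fx=1.1,fy=1.1))
E
```

```text
time: 29.35
position: [0.6652, 0.0782, 0.217]
tool_rot: [0.707, 0.707, -0.001, -0.001]
ft_force: [1.1, -0.1, 0.0]
grip_width: 0.0659
time: 30.15
position: [0.4857, 0.2779, 0.238]
tool_rot: [0.705, 0.709, 0.002, 0.0]
ft_force: [0.1, -1.0, -0.4]
grip_width: 0.0663
350 top err mm [-1.9  1.6] scene [0.3 1.9]
200 top err mm [-1.8  0.1] scene [0.8 1.3]
100 top err mm [-1.1 -0.7] scene [1.8 0.6]
50 top err mm [-1.1 -1.2] scene [1.5 0.1]
{'at': [0.7144, 0.2179, 0.0671], 'p': 0.63} {'at': [0.7273, 0.2063, 0.0686], 'p': 0.92}
yaw 90.03 tilt -1.0 p [0.4857 0.2727 0.2371] q [ 0.31  0.45  1.61 -0.    1.08  0.31] t 30.35
```

View pics/f.png

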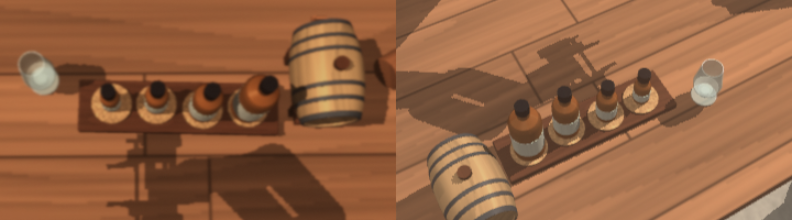

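Both views show all four bottles upright and centred on their coasters, stepping down from the cask to the glass. The glass has not moved.

```bash
python3 -c "
from rig import *
print(hand_in())"
```

```text
the job is handed in; nothing more can be done
None
```

The job is handed in. All four bottles stand upright on their coasters: 350 on coaster 1 next to the cask, then 200, 100 and 50 at the glass end.

- **Placement:** the last top and scene images put each cap within about 2 mm of its coaster's centre, in both x and y. The two cameras disagree by up to 3 mm in x, which is about what their 2 mm calibration allows.
- **Handling:** I lowered each bottle in half-millimetre steps until it touched. The highest wrist force in the printed readings was about 8 N, mostly the weight of the 350 bottle.
- **Glass:** it was found within about 2 mm of its first position in both views, so it has not moved.
- **Finish:** the arm was clear of everything at about 30 s of the 104 s allowed. No check failed.

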